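# Set out mould parts by height along the rail

### The arm

A 6-joint arm with a two-finger parallel gripper is mounted at the origin on the work surface; the furniture and walls round the work are solid. World frame = base frame: x ahead of the robot, y to its left, z up, the work surface at z = 0. Lengths are in m, angles in rad, forces in N, time in s.
With the tool pointing down it reaches from about 0.3 to 0.875 m from the base axis. Payload 6.4 kg.
Tool frame: the origin (TCP) lies on the centre line of the jaws, within the pads' length; the fingertips stand 25 mm ahead of it and the grasp point (between the pads) lies 6 mm ahead of it (ctrl.tip_reach is the distance from the TCP to the fingertips, in m); z points along the fingers, y is the line along which they close (so a half turn about z gives the same grasp; the last joint's range is limited). The gripper opens to 85 mm and grips with 20 to 120 N. Pads are 22 mm wide; open, the fingers measure 114 mm over their backs; the gripper's body (76 mm by 85 mm) begins 54 mm behind the grasp point. The pads swing forward as they close: fully open they stand 13 mm farther back than shut.
Start: joints at [0.901, 0.181, 1.607, -0, 1.354, -0.206], TCP at [0.257, 0.514, 0.222] pointing down, gripper open.
Joint ranges: [-2.99, 2.99], [-0.89, 2.07], [0.3, 2.58], [-1.14, 4.28], [0, 2.63], [-3.12, 3.12]. Speed limits (rad/s): [2.57, 2.57, 3.01, 3.14, 3.14, 3.14].

### API

Orientations are given as a unit quaternion [w, x, y, z].
In Python, from bench import ctrl gives the robot as it stands.
- The arm moves only by the tool servo_tool, never from a script. Its argument "motion" is a list that holds one entry, the list of rows, each a list of 5 numbers: the shift along the tool's x, y, z in cm, then the turn about the tool's z in degrees, then the closure, from -1 (fully open) to 1 (shut). In form: [[[dx, dy, dz, twist, claw], ...]]. A call has 1 to 5 rows; each row is the pose to reach, as a shift and turn from the pose commanded when the call began, along the tool's axes at that moment; what a row does not reach only later rows make up. A row lasts 1/10 s, in which the tool goes at most 50 mm and 8.59 degrees, less where a joint would pass 70% of its speed; a pose out of reach is approached as far as the arm can. A call with a gripper value outside its range is refused whole. The fingers move at their own pace and stop on an object; the grip force is fixed at half the most. Time passes only in rows, so rows that repeat a pose let the fingers close. It gives the time, the measured TCP pose, the force, the opening and the grip force at its end, in the units of the state.
- ctrl.get_obs(): the state, without advancing time (a new reading comes with each control period).
- ctrl.camera(name): name is "side" or "top" or "wrist"; returns a dict with "pixels" (480x640x3 uint8, red, green, blue), "depth" (480x640 float32, m along the optical axis (not along the pixel's ray), 0 where there is no reading), "fx", "fy", "cx", "cy" (pixels), "k1" (the pictures are not rectified: a ray, as slopes to the right and down, at radius r is drawn at 1 + k1 r^2 times it, then the intrinsics apply), "R" (3x3) and "t" (3): a world point X has camera coordinates R X + t; the wrist camera has in their place "hand_eye" (4x4, takes a point from camera to tool coordinates, whose origin is the TCP and whose axes are the flange's). Camera axes: x right, y down, z forward; pixel columns grow to the right and rows downward; lengths in m; the calibration is good to about 2 mm. A picture is of the moment at which its call begins: read the wrist's pose just before it.
- ctrl.hand_in(): hands the job in; it is judged then, once.
The state is a dict: "time_s": time; "q": joint angles; "dq": joint speeds; "joint_efforts": joint torques, N m; "eef_pos": TCP position; "eef_rot": TCP orientation; "wrist_force": force on the tool from outside, world axes, zero at the start; "torque": the same for the moment, N m; "opening": opening from 0.0 (shut) to 1.0 (fully open); "grasp_force": force on a finger pad.
Only numpy, scipy, OpenCV 4.12 (cv2) and the standard library are available. Lean on these libraries where they do the work, as an engineer would, in place of code of your own. Each camera call takes 0.05 s, during which the arm holds its last target. There are 200 camera calls.

### The job

Stand the four loose mould parts (the steel fork, the cream core, the copper electrode with three ribs and the bronze guide bush) upright on the four pads of the setting-out rail in order of height: tallest on the pad next to the upright end stop, then stepping down to the shortest at the far end. Centre one part on each pad, with the long sides of the fork and of the core running along the rail.

Things in the scene. Friction and masses are not known exactly. Their poses are not given: they have to be found in the camera images.
- fork_insert: grey steel U-shaped mould insert with two pointed upright prongs, 38 x 64 x 62 mm tall, the tallest of the four parts, about 0.4 kg. Origin at the centre of its underside, z up, y along its 64 mm length from prong to prong. Its base is a solid block 36 mm wide across x (from x = -17 to +19 mm) and 18 mm high; between the prongs (46 mm gap) there is nothing above those 18 mm
- core_a: cream resin mould core, a tapered block on a flange, 41 x 61 x 51 mm tall, the second tallest. Origin at the centre of its underside, z up, y along its 61 mm length. The flange is 41 mm wide across x, upright-sided and 10 mm high; above it the sides lean inward
- electrode_3: copper electrode, a 30 x 30 mm base 14 mm high with three upright thin ribs on it, 40 mm tall in all, the third tallest. Origin at the centre of its underside, z up, ribs run along x and stay inside the base's outline
- guide_bush: bronze guide bush, a plain short round sleeve with a hole and no flange (the flanged brass bush at the back of the bench is not part of the job), 28 mm in diameter, 24 mm tall, the shortest. Origin at the centre of its underside, z up
- end_stop: dark steel end stop, an upright block 72 mm across the rail, 22 mm along it and 38 mm high with two bright screw heads on top, fixed on one end of the rail, 61 mm beyond the centre of the nearest end pad; it may be at either end (the other end has only a 5 mm high aluminium strip). Origin at the centre of its underside, z up, y along the rail
- pad_1: The end pad at the left end of the row (+y); pads are 78 mm apart, centre to centre: dark steel pad, 46 x 66 mm and 3 mm thick, fixed on the 10 mm high, 80 mm wide, 390 mm long aluminium setting-out rail; its 66 mm side runs along the rail. Origin at the centre of its underside, top face 3 mm above it (13 mm above the bench), z up, y along the rail, x across it. 
- pad_2: Second pad from the left: dark steel pad, 46 x 66 mm and 3 mm thick, fixed on the 10 mm high, 80 mm wide, 390 mm long aluminium setting-out rail; its 66 mm side runs along the rail. Origin at the centre of its underside, top face 3 mm above it (13 mm above the bench), z up, y along the rail, x across it. 
- pad_3: Third pad from the left: dark steel pad, 46 x 66 mm and 3 mm thick, fixed on the 10 mm high, 80 mm wide, 390 mm long aluminium setting-out rail; its 66 mm side runs along the rail. Origin at the centre of its underside, top face 3 mm above it (13 mm above the bench), z up, y along the rail, x across it. 
- pad_4: The end pad at the right end of the row (-y): dark steel pad, 46 x 66 mm and 3 mm thick, fixed on the 10 mm high, 80 mm wide, 390 mm long aluminium setting-out rail; its 66 mm side runs along the rail. Origin at the centre of its underside, top face 3 mm above it (13 mm above the bench), z up, y along the rail, x across it. 
Things that resemble listed ones, but are neither listed nor needed, are in the scene too. Leave any blue look-alike of the fork_insert alone.

How it is judged:
By the outcome, as a careful person would: the job done as asked, in the order asked, and still so for the second after the job is handed in, with the robot touching nothing.
It also fails if it takes over 115 s, if anything falls off the work surface, if the arm or the gripper's body presses on something with over 40 N, if the wrist force passes 120 N, or if a joint passes its speed limit or range.

## Working session

There is one attempt and no reset: what is moved stays moved. The work goes in short steps, Python scripts to look and compute and a tool call to move; the robot and the scene stay as the last step left them, time stands still between calls to the robot, and variables do not carry over. Pictures are saved under pics/ and viewed, at most 14 in all, crops included, and the job is handed in when it is done.

Besides the shell and the picture viewer there is one more tool, called as name(argument=value, ...) on one line, values as JSON. servo_tool: Moves the arm, as the interface text tells. Its arguments: {"type":"object","properties":{"motion":{"type":"array"}},"required":["motion"]}

```bash
ls; mkdir -p pics
cat > h.py <<'E'
import numpy as np, cv2, pickle
from bench import ctrl
from scipy.spatial.transform import Rotation as Ro
def rot(q): return Ro.from_quat([q[1],q[2],q[3],q[0]]).as_matrix()
def grab(name):
    o=ctrl.get_obs(); c=ctrl.camera(name); c=dict(c)
    if name=="wrist":
        H=np.array(c["hand_eye"]);T=np.eye(4);T[:3,:3]=rot(o["eef_rot"]);T[:3,3]=o["eef_pos"]
        W=T@H; c["Rwc"]=W[:3,:3]; c["pos"]=W[:3,3]
    else:
        R=np.array(c["R"]);c["Rwc"]=R.T;c["pos"]=-R.T@np.array(c["t"])
    return c
def slopes(c,uv):
    uv=np.atleast_2d(np.array(uv,float))
    K=np.array([[c["fx"],0,c["cx"]],[0,c["fy"],c["cy"]],[0,0,1]])
    return cv2.undistortPoints(uv.reshape(-1,1,2),K,np.array([c["k1"],0,0,0.])).reshape(-1,2)
def onplane(c,uv,z):
    s=slopes(c,uv); d=np.c_[s,np.ones(len(s))]@c["Rwc"].T
    return c["pos"]+d*((z-c["pos"][2])/d[:,2])[:,None]
def cloud(c):
    v,u=np.mgrid[:480,:640]; s=slopes(c,np.c_[u.ravel(),v.ravel()])
    P=np.c_[s,np.ones(len(s))]*c["depth"].reshape(-1,1)
    return (P@c["Rwc"].T+c["pos"]).reshape(480,640,3)
def save(c,n): cv2.imwrite("pics/"+n,c["pixels"][:,:,::-1])
E
python3 - <<'E'
from h import *
for n in("top","side"):
    c=grab(n);save(c,n+"0.png");pickle.dump(c,open(n+"0.pkl","wb"));print(n,c["pos"],c["Rwc"][:,2],c["fx"],c["k1"])
print(ctrl.get_obs(),ctrl.tip_reach)
E
```

```text
pics
top [ 0.18759388 -0.05468307  1.48647706] [ 0.18421735  0.01110321 -0.98282282] 565.5340144791547 -0.12922276318763198
side [ 0.37035628 -1.07860196  0.93366044] [ 0.05957275  0.75841282 -0.64904628] 487.8173418916723 -0.13391379527800007
{'time_s': 0.1, 'q': array([ 9.00713351e-01,  1.81449616e-01,  1.60788795e+00, -3.27327839e-06,
        1.35382039e+00, -2.06337175e-01]), 'dq': array([-1.12643766e-03, -1.19763811e-03, -3.39186645e-03,  4.25617406e-05,
       -1.50103548e-03,  1.13180764e-03]), 'joint_efforts': array([ 4.11286346e-04, -4.45870221e+01, -3.52239811e+01, -1.95188099e-04,
        4.05353378e-03, -3.55493512e-06]), 'eef_pos': array([0.25688183, 0.51386319, 0.22109359]), 'eef_rot': array([-3.30645999e-04,  2.29800289e-01,  9.73237491e-01, -7.09376355e-04]), 'wrist_force': array([-0.01000632,  0.06118333, -0.55434178]), 'torque': array([ 0.02478163, -0.0373891 , -0.02898581]), 'grasp_force': 0.0, 'opening': 0.9972678089281545} 0.025
```

View pics/top0.png

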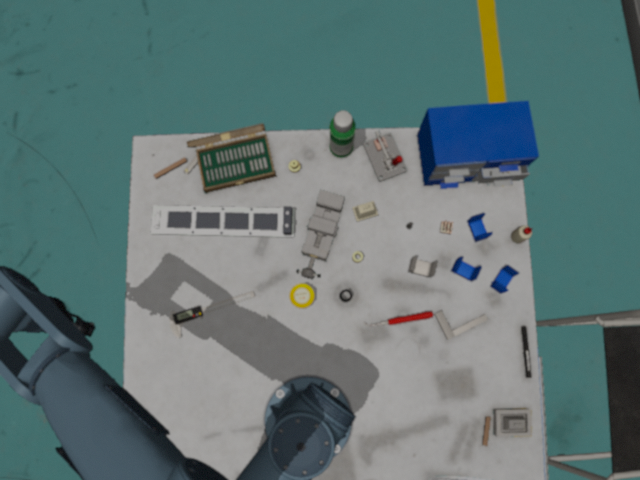

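View pics/side0.png

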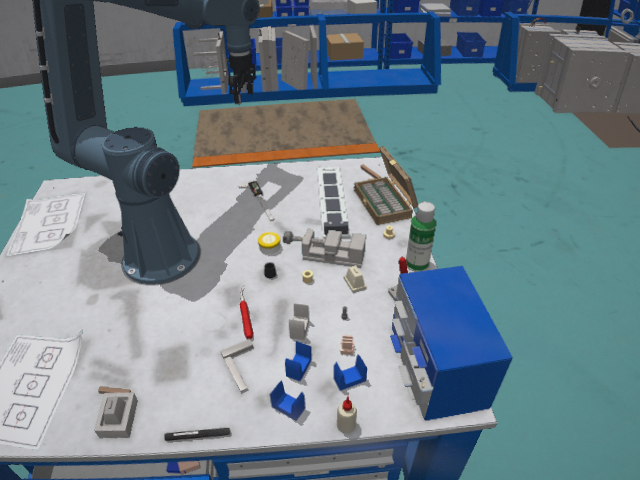

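The top view puts the end stop (two screw heads) at px (289,220), the right end of the rail. That is -y, so the fork goes on pad_4, the core on pad_3, the electrode on pad_2 and the bush on pad_1. Candidates in top pixels:
- **Fork:** grey (422,267). The blue ones at (480,227), (466,268) and (505,278) are look-alikes.
- **Core:** cream (365,209).
- **Electrode:** copper ribs (446,227).
- **Bush:** plain bronze (358,257). The one at (295,166) is the flanged bush, and (346,295) is black.

I'll confirm these in one enlarged crop.

Run:
```python
from h import *
c=pickle.load(open("side0.pkl","rb"));t=pickle.load(open("top0.pkl","rb"))
a=cv2.resize(c["pixels"][215:390,255:415],None,fx=3.4,fy=3.4,interpolation=2)[:595]
b=cv2.resize(t["pixels"][150:300,340:460],None,fx=2.1,fy=3.97,interpolation=2)
b=cv2.resize(t["pixels"][190:290,345:460],(252,219),interpolation=2)
b2=cv2.resize(t["pixels"][195:245,150:300],(252,84),interpolation=2)
im=np.zeros((595,800,3),np.uint8);im[:a.shape[0],:544]=a;im[:219,546:798]=b;im[230:314,546:798]=b2
cv2.imwrite("pics/crop1.png",im[:,:,::-1])
P=cloud(t)
for n,(u,v) in dict(fork=(422,267),core=(365,209),el=(446,227),bush=(358,257),fb=(295,166),blk=(346,295),stop=(289,220)).items():
    w=P[v-14:v+15,u-14:u+15].reshape(-1,3); w=w[w[:,2]>.008]; print(n,w.mean(0).round(3),w.min(0).round(3),w.max(0).round(3))
print("table z",np.median(P[320:360,200:230,2]))
```

```text
fork [ 0.38  -0.303  0.049] [ 0.188 -0.343  0.008] [ 0.422 -0.055  1.486]
core [ 0.534 -0.162  0.044] [ 0.188 -0.199  0.008] [ 0.569 -0.055  1.486]
el [ 0.49  -0.377  0.024] [ 0.475 -0.402  0.008] [ 0.528 -0.346  0.048]
bush [ 0.409 -0.135  0.074] [ 0.188 -0.151  0.008] [ 0.447 -0.055  1.486]
fb [0.639 0.02  0.117] [ 0.188 -0.055  0.008] [0.685 0.041 1.486]
blk [ 0.311 -0.104  0.06 ] [ 0.188 -0.135  0.008] [ 0.341 -0.055  1.486]
stop [0.514 0.049 0.044] [ 0.188 -0.055  0.008] [0.561 0.078 1.486]
table z -0.0007769351001294389
```

View pics/crop1.png

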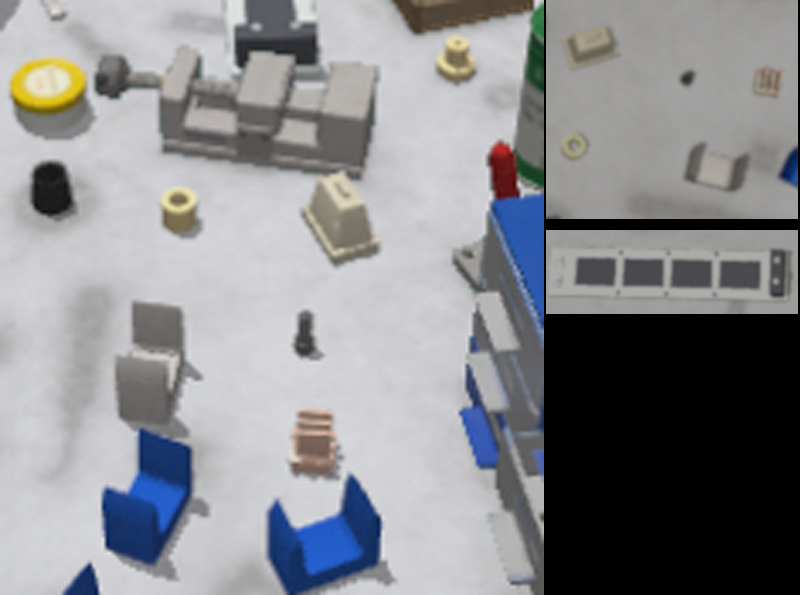

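The crop confirms all four: the grey upright fork, the cream tapered core, the copper three-ribbed electrode and the plain bronze bush. The flanged one sits at the back. The end stop with two screws is at the right end of the rail. Next I'll measure coarse poses and the pads.

```bash
cat >> h.py <<'E'
def hseg(c,xy,r,zlo,zhi):
    "points of the cloud near xy between heights"
    P=cloud(c).reshape(-1,3); P=P[(c["depth"]>0).ravel()]
    return P[(np.hypot(P[:,0]-xy[0],P[:,1]-xy[1])<r)&(P[:,2]>zlo)&(P[:,2]<zhi)]
def rect(p):
    (x,y),(w,h),a=cv2.minAreaRect((p[:,:2]*1000).astype(np.float32))
    if w>h: w,h=h,w; a+=90   # a: direction of the short side, long = a+90
    L=(a+90+90)%180-90
    return np.round([x,y,w,h,L],1) # mm, angle of LONG side from +x
def pads(c,z=.013):
    g=c["pixels"].astype(int).sum(2)/3
    P=onplane(c,np.argwhere(np.ones((480,640)))[:,::-1],z).reshape(480,640,3)
    m=((g<c.get("thr",95))).astype(np.uint8); out=[]
    cs,_=cv2.findContours(m,0,2)
    for k in cs:
        if cv2.contourArea(k)<60: continue
        q=onplane(c,k.reshape(-1,2).astype(float),z); r=rect(q)
        if 36<r[2]<56 and 54<r[3]<78: out.append(r)
    return sorted(out,key=lambda r:-r[1])
E
python3 - <<'E'
from h import *
t=pickle.load(open("top0.pkl","rb"));s=pickle.load(open("side0.pkl","rb"))
for n,c in(("top",t),("side",s)):
    print(n); [print(r) for r in pads(c)]
    for k,xy,zl in(("fork",(.38,-.30),.005),("core",(.535,-.163),.004),("el",(.49,-.377),.004),("bush",(.415,-.14),.005),("stop",(.525,.05),.03)):
        p=hseg(c,xy,.045,zl,.08);print(k,rect(p),p[:,2].max().round(4),len(p))
E
```

```text
top
[530.7 337.3  41.5  60.6  88.3]
[527.1 259.6  38.7  58.9  88.5]
[523.  181.1  40.5  60.7  84.5]
[520.1 104.1  38.4  59.8  88.5]
[ 378.6 -425.1   46.    69.2   61.5]
[ 489.4 -468.8   49.9   68.2   17.1]
[ 348.  -525.    42.3   75.2  -37.1]
[ -23.4 -529.3   43.1   60.7   86.8]
fork [ 375.2 -298.9   75.6   82.1  -85.8] 0.0663 411
core [ 533.9 -163.3   80.6   84.8   28.9] 0.0553 382
el [ 488.2 -377.7   81.8   83.3  -83.5] 0.0479 188
bush [ 408.3 -141.3   71.3   72.7  -65.4] 0.032 104
stop [516.8  43.   21.6  72.6  -0.6] 0.0524 238
side
[526.  183.   38.   54.6  83.8]
fork [ 379.1 -307.9   67.2   72.    -3. ] 0.0667 569
core [ 535.1 -166.5   74.3   84.1  -20. ] 0.0555 401
el [ 489.8 -377.3   77.2   84.4   42.7] 0.0448 263
bush [ 412.  -139.    72.9   79.4   27.5] 0.0326 138
stop [518.6  44.6  27.9  71.5  -3.1] 0.0532 220
```

```bash
cat >> h.py <<'E'
def psi(): 
    R=rot(ctrl.get_obs()["eef_rot"]); return np.degrees(np.arctan2(R[1,1],R[0,1]))
def to(x,y,z,p=None):
    "shift in cm and twist in deg from the pose now to TCP x,y,z (m), closing line at angle p"
    o=ctrl.get_obs();R=rot(o["eef_rot"]);d=R.T@(np.array([x,y,z])-o["eef_pos"])*100
    tw=0 if p is None else (psi()-p+90)%180-90
    print("shift",d.round(2),"twist",np.round(tw,1),"rows",max(np.linalg.norm(d)/5,abs(tw)/8.59).round(1),"psi",psi().round(1))
E
python3 - <<'E'
from h import *
c=grab("wrist");print(np.round(c["hand_eye"],3),c["fx"])
to(.44,.22,.25,-2.6); to(.40,-.28,.25,-2.6)
E
```

```text
[[-0.    -0.958 -0.286  0.072]
 [ 1.    -0.     0.     0.   ]
 [-0.    -0.286  0.958 -0.152]
 [ 0.     0.     0.     1.   ]] 364.9750188570184
shift [-29.52 -18.1   -2.87] twist 66.0 rows 7.7 psi 63.4
shift [-48.31 -64.61  -2.81] twist 66.0 rows 16.1 psi 63.4
```

servo_tool(motion=[[[-30,-18,-3,66,-1],[-30,-18,-3,66,-1],[-30,-18,-3,66,-1],[-30,-18,-3,66,-1],[-30,-18,-3,66,-1]]])

```text
time_s: 0.65
eef_pos: [0.3914, 0.3024, 0.2433]
eef_rot: [-0.0, 0.573, 0.82, -0.0]
wrist_force: [0.1, 1.0, 0.4]
opening: 0.999
grasp_force: 0.0
```

Run:
```python
from h import *
to(.47,.22,.25,-2.6);print(ctrl.get_obs()["eef_pos"])
```

```text
shift [-10.44   4.55  -0.67] twist 22.7 rows 2.6 psi 20.1
[0.39136405 0.30237884 0.2432859 ]
```

servo_tool(motion=[[[-10.4,4.5,-0.7,22.7,-1],[-10.4,4.5,-0.7,22.7,-1],[-10.4,4.5,-0.7,22.7,-1],[-10.4,4.5,-0.7,22.7,-1],[-10.4,4.5,-0.7,22.7,-1]]])

```text
time_s: 1.15
eef_pos: [0.4689, 0.2225, 0.2498]
eef_rot: [-0.001, 0.72, 0.694, -0.0]
wrist_force: [-0.4, -0.9, 0.1]
opening: 0.999
grasp_force: 0.0
```

Run:
```python
from h import *
c=grab("wrist");save(c,"w1.png");pickle.dump(c,open("w1.pkl","wb"));o=ctrl.get_obs();print(o["eef_pos"],psi(),o["dq"].round(3))
for th in(60,80,100):
    c["thr"]=th;print(th);[print(r) for r in pads(c)]
print(rect(hseg(c,(.518,.044),.05,.03,.08)))
to(.40,-.26,.25,-2.6)
```

```text
[0.46857638 0.22298748 0.24984938] -2.0908505749499775 [ 0.018 -0.005  0.002 -0.002 -0.001  0.006]
60
[521.  106.5  43.8  62.3  86.7]
[521.8  33.3  41.4  75.7  -1.3]
80
[528.3 260.6  42.8  62.3  87.5]
[524.6 182.7  44.4  63.4  87.9]
[520.8 105.9  45.2  64.2  87.2]
100
[532.2 338.3  44.4  64.4  87.2]
[528.4 260.6  44.4  64.1  87.8]
[525.3 182.8  46.2  65.1  86. ]
[521.  106.3  46.5  65.5  87.3]
[518.3  44.5  23.4  71.9  -2.8]
shift [-4.852e+01 -5.090e+00 -1.000e-02] twist 0.5 rows 9.8 psi -2.1
```

View pics/w1.png

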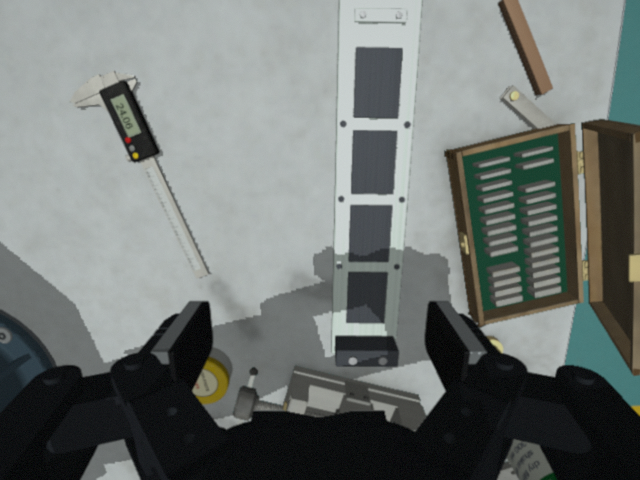

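The wrist view shows the rail with its four pads at column ~370, rows 82, 161, 233 and 297. The end stop is at (366,351). Pitch 77.6 mm and stop distance 62 mm both match the given values. Moving over to the parts.

servo_tool(motion=[[[-25,-2.5,0,0.5,-1],[-25,-2.5,0,0.5,-1],[-25,-2.5,0,0.5,-1],[-25,-2.5,0,0.5,-1],[-25,-2.5,0,0.5,-1]]])

```text
time_s: 1.7
eef_pos: [0.4339, -0.0252, 0.2503]
eef_rot: [0.0, 0.722, 0.692, 0.0]
wrist_force: [0.1, -0.2, -0.7]
opening: 0.998
grasp_force: 0.0
```

servo_tool(motion=[[[-20,-2.5,0,0,-1],[-20,-2.5,0,0,-1],[-20,-2.5,0,0,-1],[-20,-2.5,0,0,-1],[-20,-2.5,0,0,-1]]])

```text
time_s: 2.2
eef_pos: [0.3994, -0.2274, 0.2503]
eef_rot: [0.001, 0.725, 0.689, -0.001]
wrist_force: [0.3, -0.3, -0.9]
opening: 0.997
grasp_force: 0.0
```

Run:
```python
from h import *
c=grab("wrist");save(c,"w2.png");pickle.dump(c,open("w2.pkl","wb"));o=ctrl.get_obs();print(o["eef_pos"],psi(),o["dq"].round(3))
for k,xy,r,zl,zh in(("fork",(.379,-.303),.048,.01,.08),("forktop",(.379,-.303),.048,.03,.08),("core",(.535,-.163),.045,.004,.08),("coreTop",(.535,-.163),.045,.03,.08),("el",(.49,-.377),.03,.004,.08),("elTop",(.49,-.377),.03,.025,.08),("bush",(.415,-.14),.03,.012,.08)):
        p=hseg(c,xy,r,zl,zh);print(k,rect(p),p[:,2].max().round(4),p.mean(0).round(4),len(p))
```

```text
[ 0.39980352 -0.22497274  0.25004666] -2.833279995376807 [ 0.066 -0.019  0.024  0.019  0.015  0.035]
fork [ 385.8 -304.3   38.    63.1   74.6] 0.0629 [ 0.3863 -0.3048  0.0342] 2287
forktop [ 386.8 -304.4   36.1   62.7   74.6] 0.0629 [ 0.3871 -0.3027  0.0489] 1148
core [ 544.3 -163.7   41.9   61.5  -74.1] 0.0525 [ 0.5373 -0.1626  0.03  ] 2625
coreTop [ 543.  -163.8   25.8   44.9  -75.8] 0.0525 [ 0.5406 -0.1629  0.0435] 1391
el [ 492.9 -379.1   30.4   30.9   78. ] 0.0425 [ 0.4916 -0.3749  0.0253] 901
elTop [ 493.4 -379.1   22.    24.2  -12.7] 0.0425 [ 0.4929 -0.3779  0.0352] 482
bush [ 419.6 -138.1   26.6   27.3   87.2] 0.0268 [ 0.4196 -0.138   0.0242] 476
```

View pics/w2.png

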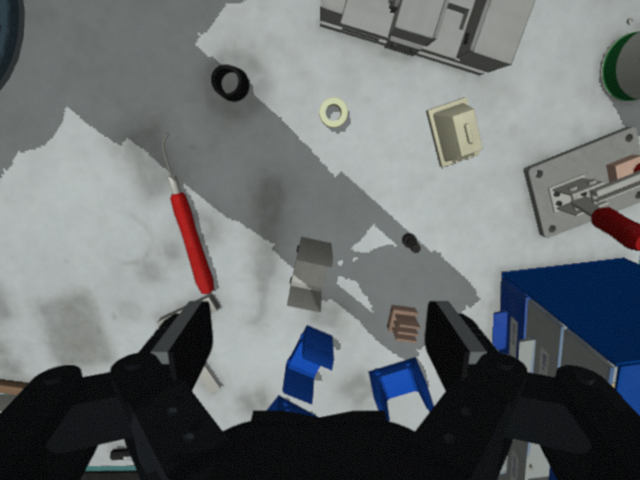

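The wrist view shows the fork at (311,275), core at (455,132), electrode at (403,322) and bush at (333,112). All measured sizes match the given ones to within 1.5 mm. Before descending I'll check clearances and how far the fingertips reach when open.

Run:
```python
from h import *
c=pickle.load(open("w2.pkl","rb"))
v,u=np.mgrid[:480,:640];s=slopes(c,np.c_[u.ravel(),v.ravel()]);d=c["depth"].ravel()
P=np.c_[s,np.ones(len(s))]*d[:,None];H=np.array(c["hand_eye"]);T=P@H[:3,:3].T+H[:3,3]
f=T[(d>0)&(d<.25)&(abs(T[:,0])<.03)]
for sg in(-1,1):
    g=f[f[:,1]*sg>.03];print("finger",sg,np.percentile(g,[0,2,50,98,100],axis=0).round(4).tolist())
W=cloud(c)[:, :].reshape(-1,3)[(d>.25)]
for n,x,y,p in(("fork",.3858,-.3043,-15.4),("core",.544,-.1637,15),("el",.493,-.379,-12.5),("bush",.4196,-.138,-2.8)):
    a=np.radians(p);q=(W[:,:2]-[x,y]);cy=q@[np.cos(a),np.sin(a)];cx=q@[-np.sin(a),np.cos(a)]
    i=(abs(cy)<.065)&(abs(cx)<.05);fi=(abs(abs(cy)-.045)<.017)&(abs(cx)<.016)
    print(n,"max z in body",W[i,2].max().round(3),"in finger",W[fi,2].max().round(3))
to(.3858,-.3043,.10,-15.4)
```

```text
finger -1 [[-0.0136, -0.0746, -0.1036], [-0.0093, -0.0705, -0.0991], [0.0101, -0.0559, -0.0779], [0.0172, -0.0312, -0.0305], [0.0185, -0.03, -0.022]]
finger 1 [[-0.0131, 0.03, -0.1036], [-0.0092, 0.0312, -0.0996], [0.0104, 0.0567, -0.0782], [0.0173, 0.072, -0.0305], [0.0187, 0.0756, -0.0221]]
fork max z in body 0.063 in finger 0.002
core max z in body 0.069 in finger 0.002
el max z in body 0.043 in finger 0.002
bush max z in body 0.027 in finger 0.003
shift [-8. -1. 15.] twist 12.6 rows 3.4 psi -2.8
```

Run:
```python
from h import *
c=pickle.load(open("w2.pkl","rb"));print(c["fx"],c["fy"],c["cx"],c["cy"],c["k1"])
H=np.array(c["hand_eye"])
for uv in((195,310),(205,312),(205,345),(170,335),(160,360),(185,325),(430,310),(120,390)):
    d=c["depth"][uv[1],uv[0]];s=slopes(c,uv)[0];print(uv,d.round(4),(H[:3,:3]@(np.r_[s,1]*d)+H[:3,3]).round(4))
print(c["depth"][c["depth"]>0].min())
```

```text
364.9750188570184 364.9750188570184 318.3811196253632 238.9896296297823 -0.034411814010016445
(195, 310) 0.132 [ 0.0103 -0.0441 -0.0329]
(205, 312) 0.1374 [ 0.0071 -0.0421 -0.0283]
(205, 345) 0.137 [-0.0047 -0.0421 -0.0322]
(170, 335) 0.1153 [ 0.0105 -0.0465 -0.0503]
(160, 360) 0.1082 [ 0.0071 -0.0467 -0.0587]
(185, 325) 0.1204 [ 0.011  -0.0436 -0.0448]
(430, 310) 0.1389 [ 0.007   0.0434 -0.0268]
(120, 390) 0.0882 [ 0.012  -0.048  -0.0781]
0.055856206
```

Run:
```python
from h import *
for f,e in(("side0.pkl",(.2569,.5139,.2211)),):
    c=pickle.load(open(f,"rb"));P=cloud(c).reshape(-1,3)
    q=P[(np.hypot(P[:,0]-e[0],P[:,1]-e[1])<.09)&(P[:,2]>.1)&(P[:,2]<.45)]
    print(len(q),np.percentile(q[:,2],[0,1,5,50]).round(3)); 
    for z in np.arange(.16,.32,.01):
        r=q[abs(q[:,2]-z)<.005]; 
        if len(r): print(z.round(3),len(r),r[:,:2].min(0).round(3),r[:,:2].max(0).round(3))
c=grab("side");save(c,"s2.png");o=ctrl.get_obs();e=o["eef_pos"];print(e)
P=cloud(c).reshape(-1,3);q=P[(np.hypot(P[:,0]-e[0],P[:,1]-e[1])<.07)&(P[:,2]>.1)&(P[:,2]<.45)];print(np.percentile(q[:,2],[0,1,2,5]).round(3))
for z in np.arange(.2,.32,.01):
    r=q[abs(q[:,2]-z)<.005]; 
    if len(r): print(z.round(3),len(r),r[:,:2].min(0).round(3),r[:,:2].max(0).round(3))
```

```text
1233 [0.245 0.252 0.266 0.358]
0.24 1 [0.283 0.555] [0.283 0.555]
0.25 20 [0.228 0.466] [0.288 0.563]
0.26 37 [0.226 0.455] [0.288 0.562]
0.27 37 [0.227 0.457] [0.29  0.561]
0.28 36 [0.228 0.459] [0.29  0.563]
0.29 36 [0.214 0.444] [0.294 0.577]
0.3 53 [0.215 0.442] [0.302 0.576]
0.31 71 [0.215 0.438] [0.299 0.577]
[ 0.40012391 -0.22329344  0.24993727]
[0.278 0.285 0.29  0.304]
0.28 23 [ 0.35  -0.239] [ 0.455 -0.227]
0.29 47 [ 0.344 -0.238] [ 0.455 -0.226]
0.3 53 [ 0.345 -0.239] [ 0.455 -0.21 ]
0.31 41 [ 0.344 -0.239] [ 0.455 -0.224]
```

Both cameras put the open fingertips about 25 mm *behind* the reported TCP, not ahead of it, so I won't trust the nominal tip reach. I'll move above the fork with the fingers half closed to about 38 mm and measure the tips there.

servo_tool(motion=[[[-8,-1.1,8,12.6,0.1],[-8,-1.1,8,12.6,0.1],[-8,-1.1,8,12.6,0.1],[-8,-1.1,8,12.6,0.1],[-8,-1.1,8,12.6,0.1]]])

```text
time_s: 2.8
eef_pos: [0.3865, -0.3016, 0.171]
eef_rot: [0.0, 0.794, 0.608, 0.0]
wrist_force: [-0.1, 0.8, 0.3]
opening: 0.447
grasp_force: 0.0
```

```bash
cat >> h.py <<'E'
def tips(c):
    v,u=np.mgrid[:480,:640];s=slopes(c,np.c_[u.ravel(),v.ravel()]);d=c["depth"].ravel()
    P=np.c_[s,np.ones(len(s))]*d[:,None];H=np.array(c["hand_eye"]);T=P@H[:3,:3].T+H[:3,3]
    o=ctrl.get_obs();hw=o["opening"]*.0425
    for sg in(-1,1):
        g=T[(d>0)&(d<.26)&(T[:,0]>-.012)&(T[:,0]<.014)&(T[:,1]*sg>hw-.004)&(T[:,1]*sg<hw+.016)&(T[:,2]<.05)]
        g=g[g[:,2]+0>-.06]
        print("tip",sg,np.percentile(g[:,2],[95,99,100]).round(4),"y",np.median(g[:,1]).round(4))
    print("opening",o["opening"],"pos",o["eef_pos"].round(4),"psi",psi().round(1),"F",o["wrist_force"].round(1))
E
python3 - <<'E'
from h import *
c=grab("wrist");save(c,"w3.png");pickle.dump(c,open("w3.pkl","wb"));tips(c)
for k,zl in(("fork",.01),("top",.03)):
    p=hseg(c,(.386,-.304),.045,zl,.08);print(k,rect(p),p[:,2].max().round(4))
to(.3858,-.3043,.06,-15.4)
E
```

```text
tip -1 [-0.0178 -0.0133 -0.0102] y -0.0212
tip 1 [-0.0177 -0.0131 -0.0099] y 0.0226
opening 0.4491320655213509 pos [ 0.3867 -0.3019  0.1717] psi -15.2 F [-0.1 -0.   0.4]
fork [ 385.7 -306.2   37.3   64.    74.4] 0.0635
top [ 386.4 -306.3   36.    64.    74.4] 0.0635
shift [-0.25 -0.05 11.17] twist 0.2 rows 2.2 psi -15.2
```

View pics/w3.png

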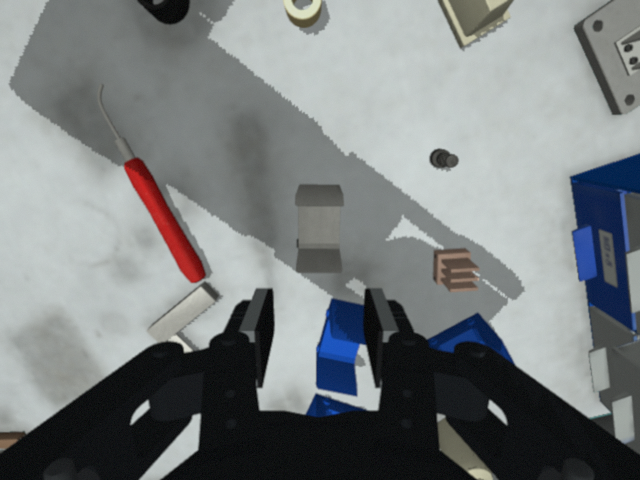

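The wrist view shows the fork at (319,228), centred between the fingertips (inner edges at columns 273 and 365). At a 38 mm opening the tips sit about 11 mm behind the TCP. I'll descend in stages with a partly open jaw.

servo_tool(motion=[[[-0.4,-0.05,5,0.2,-0.2],[-0.4,-0.05,10,0.2,-0.2],[-0.4,-0.05,13,0.2,-0.2],[-0.4,-0.05,13,0.2,-0.2],[-0.4,-0.05,13,0.2,-0.2]]])

```text
time_s: 3.35
eef_pos: [0.3851, -0.3068, 0.0419]
eef_rot: [0.001, 0.796, 0.606, 0.0]
wrist_force: [0.7, -0.8, 0.5]
opening: 0.602
grasp_force: 0.0
```

Run:
```python
from h import *
c=grab("wrist");tips(c)
p=hseg(c,(.386,-.305),.045,.022,.08);print(rect(p),p[:,2].max().round(4))
s=grab("side");cv2.imwrite("pics/s4.png",cv2.resize(s["pixels"][200:420,220:420],None,fx=2.7,fy=2.7)[:,:,::-1])
```

```text
tip -1 [0.0428 0.0433 0.0442] y -0.0282
tip 1 [0.0428 0.0434 0.0445] y 0.0293
opening 0.5966499705946541 pos [ 0.3856 -0.3078  0.0428] psi -15.5 F [0.2 0.7 0.9]
[ 387.2 -303.3   64.2   67.7  -66.5] 0.08
```

View pics/s4.png

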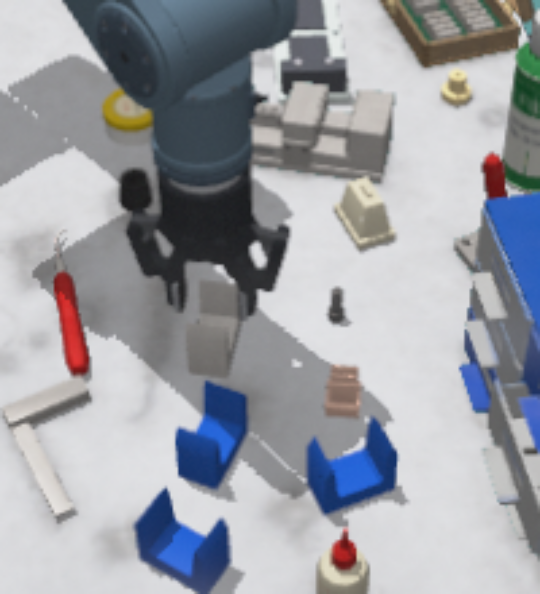

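The crop shows the fingers straddling the fork at mid-length, with the tips at prong-top height (~60 mm). That agrees with the measured tip offset.

servo_tool(motion=[[[0.1,0,1.5,0,-0.2],[0.1,0,3,0,-0.2],[0.1,0,4,0,-0.2],[0.1,0,4.4,0,-0.2],[0.1,0,4.4,0,-0.2]]])

```text
time_s: 3.95
eef_pos: [0.3845, -0.3062, -0.0033]
eef_rot: [0.0, 0.796, 0.605, -0.0]
wrist_force: [0.4, -0.3, 0.0]
opening: 0.601
grasp_force: 0.0
```

servo_tool(motion=[[[0,0,0,0,0.3],[0,0,0,0,0.6],[0,0,0,0,1],[0,0,0,0,1],[0,0,0,0,1]]])

```text
time_s: 4.45
eef_pos: [0.3849, -0.3067, -0.0025]
eef_rot: [0.001, 0.796, 0.605, 0.0]
wrist_force: [-0.6, 1.0, 5.2]
opening: 0.402
grasp_force: 60.6
```

servo_tool(motion=[[[0,0,-1,0,1],[0,0,-5,0,1],[0,0,-10,0,1],[0,0,-14,0,1],[0,0,-14,0,1]]])

```text
time_s: 4.95
eef_pos: [0.3868, -0.3092, 0.1428]
eef_rot: [0.006, 0.796, 0.605, 0.0]
wrist_force: [0.7, -0.7, -4.4]
opening: 0.402
grasp_force: 62.3
```

Run:
```python
from h import *
c=grab("wrist");save(c,"w5.png");tips(c);o=ctrl.get_obs();print(o["grasp_force"])
to(.5211,.1051,.137,-2.75)
```

```text
tip -1 [-0.0207 -0.0196 -0.017 ] y -0.0189
tip 1 [-0.0206 -0.0196 -0.0161] y 0.0198
opening 0.4020853772263823 pos [ 0.3855 -0.3075  0.1394] psi -15.5 F [-0.6  0.3 -5.4]
62.30102062225342
shift [43.39  2.01  0.08] twist -12.8 rows 8.7 psi -15.5
```

View pics/w5.png

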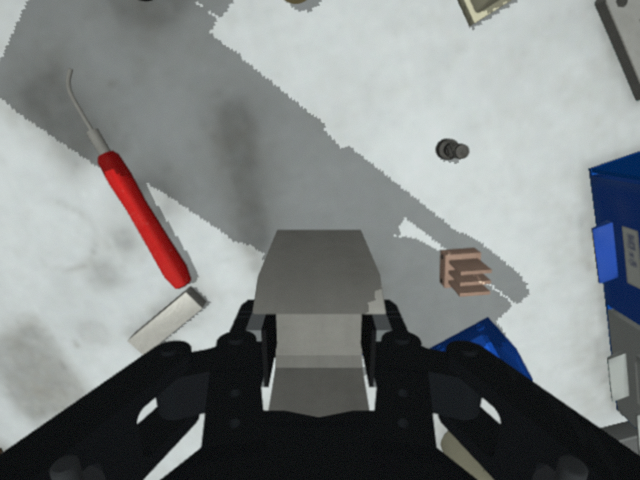

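The fork hangs square between the fingers (prong face at rows 230–315, columns 255–383). Carrying it to pad_4.

servo_tool(motion=[[[24,1.1,0,-7,1],[24,1.1,0,-7,1],[24,1.1,0,-7,1],[24,1.1,0,-7,1],[24,1.1,0,-7,1]]])

```text
time_s: 5.5
eef_pos: [0.4573, -0.0743, 0.1339]
eef_rot: [-0.002, 0.758, 0.653, -0.001]
wrist_force: [0.0, -1.4, -4.5]
opening: 0.406
grasp_force: 62.3
```

```bash
cat >> h.py <<'E'
def tool(c):
    v,u=np.mgrid[:480,:640];s=slopes(c,np.c_[u.ravel(),v.ravel()]);d=c["depth"].ravel()
    P=np.c_[s,np.ones(len(s))]*d[:,None];H=np.array(c["hand_eye"]);T=P@H[:3,:3].T+H[:3,3]
    return T[d>0]
E
python3 - <<'E'
from h import *
c=grab("wrist");T=tool(c)
g=T[(abs(T[:,1])<.02)&(T[:,0]>.015)&(T[:,0]<.06)&(T[:,2]<.02)&(T[:,2]>-.08)]
for z in np.arange(-.06,.015,.01):
    r=g[abs(g[:,2]-z)<.005]
    if len(r): print(z.round(3),len(r),r[:,0].min().round(4),r[:,0].max().round(4),r[:,1].min().round(4),r[:,1].max().round(4))
to(.5211,.1051,.137,-2.75)
E
```

```text
-0.06 4139 0.0252 0.0326 -0.0174 0.0189
-0.05 2001 0.0297 0.0333 -0.0174 0.0189
-0.04 1144 0.0318 0.0333 -0.017 0.0188
-0.03 905 0.032 0.0333 -0.017 0.0188
-0.02 732 0.032 0.0333 -0.0169 0.0187
-0.01 586 0.0323 0.0332 -0.0168 0.0187
0.0 152 0.0323 0.0332 -0.0166 0.0187
shift [18.17  3.67 -0.23] twist -5.6 rows 3.7 psi -8.4
```

servo_tool(motion=[[[18.1,3.7,0,-5.6,1],[18.1,3.7,0,-5.6,1],[18.1,3.7,0,-5.6,1],[18.1,3.7,0,-5.6,1],[18.1,3.7,0,-5.6,1]]])

```text
time_s: 6.05
eef_pos: [0.5215, 0.0999, 0.1338]
eef_rot: [-0.002, 0.723, 0.69, -0.001]
wrist_force: [0.1, -0.1, -5.0]
opening: 0.399
grasp_force: 62.3
```

Run:
```python
from h import *
c=grab("wrist");o=ctrl.get_obs();print(o["eef_pos"],o["wrist_force"],o["dq"].round(3))
c["thr"]=100;[print(r) for r in pads(c)]
to(.5211,.1043,.03,-2.75)
```

```text
[0.52083733 0.09789612 0.13365621] [-0.69342175 -0.35332562 -5.21228714] [-0.05  -0.02   0.024 -0.018  0.008 -0.017]
[525.  182.4  44.8  64.   87.3]
shift [ 0.64  0.04 10.37] twist 0.0 rows 2.1 psi -2.7
```

servo_tool(motion=[[[0.5,0,3,0,1],[0.5,0,7,0,1],[0.5,0,10,0,1],[0.5,0,10.3,0,1],[0.5,0,10.3,0,1]]])

```text
time_s: 6.6
eef_pos: [0.5211, 0.1001, 0.0319]
eef_rot: [-0.001, 0.725, 0.688, -0.002]
wrist_force: [-0.1, -0.7, -4.2]
opening: 0.405
grasp_force: 62.3
```

Run:
```python
from h import *
to(.5211,.1043,.0115,-2.75)
import time
c=grab("wrist");o=ctrl.get_obs();print(o["eef_pos"],o["dq"].round(3));to(.5211,.1043,.0115,-2.75)
```

```text
shift [ 0.42 -0.02  2.04] twist -0.3 rows 0.4 psi -3.0
[0.5228589  0.10016051 0.03352861] [ 0.005 -0.03  -0.025  0.001 -0.003  0.003]
shift [ 0.4 -0.2  2.2] twist -0.2 rows 0.4 psi -3.0
```

servo_tool(motion=[[[0.4,0,0,0,1],[0.4,0,1,0,1],[0.4,0,1.6,0,1],[0.4,0,1.9,0,1],[0.4,0,1.9,0,1]]])

```text
time_s: 7.15
eef_pos: [0.5224, 0.1049, 0.0136]
eef_rot: [-0.0, 0.725, 0.689, -0.001]
wrist_force: [0.9, -0.1, -5.1]
opening: 0.4
grasp_force: 62.3
```

servo_tool(motion=[[[0,0,0.1,0,1],[0,0,0.15,0,1],[0,0,0.2,0,1]]])

```text
time_s: 7.45
eef_pos: [0.5232, 0.1049, 0.0124]
eef_rot: [0.0, 0.725, 0.689, 0.0]
wrist_force: [0.8, 0.4, -4.8]
opening: 0.401
grasp_force: 62.3
```

servo_tool(motion=[[[0,0,0.1,0,1],[0,0,0.15,0,1],[0,0,0.15,0,1]]])

```text
time_s: 7.75
eef_pos: [0.523, 0.1049, 0.0107]
eef_rot: [-0.0, 0.725, 0.689, -0.0]
wrist_force: [-0.1, -0.7, -4.8]
opening: 0.399
grasp_force: 62.3
```

Run:
```python
from h import *
E0=[];F=[]
for i in range(6):
    c=grab("wrist");o=ctrl.get_obs();E0.append(o["eef_pos"]);F.append(o["wrist_force"])
print(np.mean(E0,0).round(4),np.std(E0,0).round(4),np.mean(F,0).round(2))
```

```text
[0.5231 0.1048 0.0108] [0. 0. 0.] [ 0.11 -0.02 -4.96]
```

servo_tool(motion=[[[-0.05,-0.2,0,0,1],[-0.05,-0.2,0.05,0,1],[-0.05,-0.2,0.1,0,1],[-0.05,-0.2,0.1,0,1],[-0.05,-0.2,0.1,0,1]]])

```text
time_s: 8.55
eef_pos: [0.5207, 0.1044, 0.0105]
eef_rot: [-0.0, 0.725, 0.689, -0.0]
wrist_force: [-4.3, -0.9, 5.6]
opening: 0.401
grasp_force: 63.6
```

servo_tool(motion=[[[0,0,0.05,0,1],[0,0,0.1,0,1]]])

```text
time_s: 8.75
eef_pos: [0.5207, 0.1044, 0.0104]
eef_rot: [-0.0, 0.725, 0.689, -0.001]
wrist_force: [-12.3, -1.0, 20.7]
opening: 0.397
grasp_force: 65.3
```

servo_tool(motion=[[[0,0,-0.1,0,1],[0,0,-0.1,0,0.1],[0,0,-0.1,0,-0.3],[0,0,-0.1,0,-0.3],[0,0,-0.1,0,-0.3]]])

```text
time_s: 9.25
eef_pos: [0.5213, 0.1044, 0.0098]
eef_rot: [0.0, 0.725, 0.689, 0.0]
wrist_force: [0.5, -0.9, -1.1]
opening: 0.65
grasp_force: 0.0
```

servo_tool(motion=[[[0,0,-4,0,-0.3],[0,0,-9,0,-0.3],[0,0,-14,0,-0.3],[0,0,-17,0,-0.3],[0,0,-17,0,-0.3]]])

```text
time_s: 9.75
eef_pos: [0.5247, 0.1045, 0.1856]
eef_rot: [0.004, 0.725, 0.689, 0.004]
wrist_force: [0.5, 0.3, 0.0]
opening: 0.65
grasp_force: 0.0
```

Run:
```python
from h import *
c=grab("wrist");o=ctrl.get_obs();print(o["eef_pos"],o["time_s"])
c["thr"]=100;[print(r) for r in pads(c)]
for zl in (.02,.04): print(rect(hseg(c,(.521,.105),.048,zl,.09)))
to(.544,-.1637,.15,15)
```

```text
[0.52288999 0.10443361 0.18249977] 9.8
[525.  182.6  44.6  63.9  87.2]
[520.8  92.9  45.   55.8  86.6]
[521.6 105.4  37.7  63.2  86.7]
[522.3 105.3  36.   63.2  87. ]
shift [-26.67   3.47   3.27] twist -17.9 rows 5.4 psi -2.9
```

Fork measured at (521.8, 105.3) mm against the pad centre at (521.1, 105.1), so it is placed. Core next.

servo_tool(motion=[[[-26.5,3.5,1,-17.9,-0.4],[-26.5,3.5,1,-17.9,-0.4],[-26.5,3.5,1,-17.9,-0.4],[-26.5,3.5,1,-17.9,-0.4],[-26.5,3.5,1,-17.9,-0.4]]])

```text
time_s: 10.3
eef_pos: [0.539, -0.1358, 0.1686]
eef_rot: [-0.002, 0.609, 0.793, -0.0]
wrist_force: [1.3, 0.2, 0.3]
opening: 0.698
grasp_force: 0.0
```

servo_tool(motion=[[[0,0,0,0,-0.4],[0,0,0,0,-0.4]]])

```text
time_s: 10.5
eef_pos: [0.539, -0.1351, 0.1686]
eef_rot: [-0.002, 0.61, 0.792, -0.0]
wrist_force: [-0.3, 0.6, -0.5]
opening: 0.703
grasp_force: 0.0
```

Run:
```python
from h import *
c=grab("wrist");o=ctrl.get_obs();print(o["eef_pos"],o["opening"],o["dq"].round(3))
for zl,zh in ((.004,.08),(.03,.08),(.004,.015)): print(rect(hseg(c,(.544,-.164),.042,zl,zh)))
r=rect(hseg(c,(.544,-.164),.042,.004,.08));to(r[0]/1e3,r[1]/1e3,.06,r[4]-90)
```

```text
[ 0.53911935 -0.1338996   0.1689625 ] 0.6966153750693346 [ 0.034 -0.016  0.003  0.001  0.002  0.   ]
[ 544.3 -163.1   40.9   61.1  -73.6]
[ 544.1 -162.5   26.9   44.2  -73.4]
[ 544.3 -163.1   40.9   61.1  -73.6]
shift [-2.98 -0.22 10.89] twist -1.5 rows 2.3 psi 14.9
```

servo_tool(motion=[[[-2.95,-0.2,3,-1.5,-0.3],[-2.95,-0.2,7,-1.5,-0.3],[-2.95,-0.2,10.5,-1.5,-0.3],[-2.95,-0.2,10.5,-1.5,-0.3],[-2.95,-0.2,10.5,-1.5,-0.3]]])

```text
time_s: 11.05
eef_pos: [0.5455, -0.1617, 0.0656]
eef_rot: [-0.001, 0.598, 0.802, -0.0]
wrist_force: [0.6, -0.5, 1.6]
opening: 0.652
grasp_force: 0.0
```

Run:
```python
from h import *
for i in range(2): c=grab("wrist")
o=ctrl.get_obs();print(o["eef_pos"],o["opening"],o["dq"].round(3))
T=tool(c)
for sg in(-1,1):
  g=T[(abs(T[:,0])<.014)&(abs(T[:,1]*sg-.031)<.008)&(T[:,2]>-.07)&(T[:,2]<.045)]
  print("tip",np.percentile(g[:,2],[90,99,100]).round(4))
p=hseg(c,(.544,-.163),.042,.004,.03);print(rect(p))
to(.5443,-.1631,-.0085,16.4)
```

```text
[ 0.54741017 -0.16319069  0.06788819] 0.6516141176823982 [-0.008 -0.013 -0.008 -0.001 -0.004 -0.   ]
tip [-0.024  -0.0156 -0.0131]
tip [-0.0239 -0.0154 -0.013 ]
[ 544.4 -163.4   41.1   61.2  -73.6]
shift [ 0.11 -0.31  7.64] twist 0.1 rows 1.5 psi 16.5
```

servo_tool(motion=[[[0.05,-0.3,2.5,0,-0.3],[0.05,-0.3,5,0,-0.3],[0.05,-0.3,7,0,-0.3],[0.05,-0.3,7.5,0,-0.3],[0.05,-0.3,7.5,0,-0.3]]])

```text
time_s: 11.65
eef_pos: [0.5436, -0.1639, -0.0081]
eef_rot: [0.001, 0.598, 0.801, 0.0]
wrist_force: [0.7, 0.0, 0.9]
opening: 0.651
grasp_force: 0.0
```

Run:
```python
from h import *
for i in range(2): c=grab("wrist")
save(c,"w6.png");o=ctrl.get_obs();print(o["eef_pos"],o["opening"],o["dq"].round(3),o["wrist_force"])
to(.5443,-.1631,-.0095,16.4)
```

```text
[ 0.54437112 -0.16442014 -0.00725371] 0.6521796043451151 [-0.002 -0.004  0.001  0.001 -0.003 -0.002] [-0.40004747 -0.09961681 -0.5703749 ]
shift [0.13 0.03 0.22] twist 0.1 rows 0.1 psi 16.5
```

View pics/w6.png

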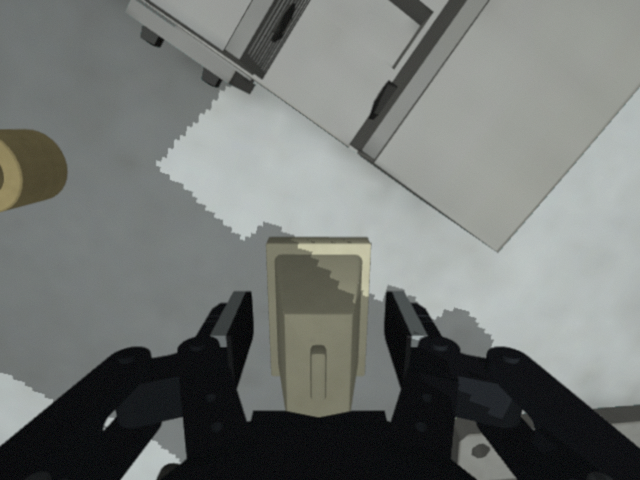

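The core's flange (columns 267–370) is centred between the pads (columns 250 and 387), and the vise is clear. Closing.

servo_tool(motion=[[[0.1,0,0.25,0,-0.1],[0.1,0,0.25,0,0.1],[0.1,0,0.25,0,0.5],[0.1,0,0.25,0,1],[0.1,0,0.25,0,1]]])

```text
time_s: 12.25
eef_pos: [0.5436, -0.1632, -0.0102]
eef_rot: [0.001, 0.599, 0.801, 0.0]
wrist_force: [-1.0, 1.3, 6.3]
opening: 0.457
grasp_force: 60.0
```

servo_tool(motion=[[[0,0,0,0,1],[0,0,0,0,1]]])

```text
time_s: 12.45
eef_pos: [0.5436, -0.1632, -0.0103]
eef_rot: [0.001, 0.599, 0.801, 0.0]
wrist_force: [-0.7, 0.8, 5.2]
opening: 0.459
grasp_force: 60.0
```

Run:
```python
from h import *
c=grab("wrist");T=tool(c)
for sg in(-1,1):
  g=T[(abs(T[:,0])<.011)&(abs(T[:,1]*sg-.026)<.006)&(T[:,2]>-.07)&(T[:,2]<.0)];print("tip",np.percentile(g[:,2],[90,99,100]).round(4))
to(.5443,-.1631,-.0095,16.4);print(rect(hseg(c,(.544,-.163),.042,.004,.03)))
```

```text
tip [-0.0099 -0.0089 -0.0081]
tip [-0.0178 -0.009  -0.0082]
shift [-0.01  0.07 -0.08] twist 0.1 rows 0.0 psi 16.5
[ 544.2 -163.6   62.2   67.    16.1]
```

servo_tool(motion=[[[0,0,-1,0,1],[0,0,-4,0,1],[0,0,-9,0,1],[0,0,-14,0,1],[0,0,-15,0,1]]])

```text
time_s: 13.0
eef_pos: [0.5463, -0.1647, 0.1459]
eef_rot: [0.006, 0.599, 0.801, 0.001]
wrist_force: [1.3, -1.1, 0.2]
opening: 0.458
grasp_force: 60.9
```

Run:
```python
from h import *
c=grab("wrist");save(c,"w7.png");o=ctrl.get_obs();print(o["opening"],o["grasp_force"],o["wrist_force"])
T=tool(c)
g=T[(abs(T[:,1])<.015)&(T[:,0]>.0)&(T[:,0]<.05)&(T[:,2]<.03)&(T[:,2]>-.08)]
for z in np.arange(-.06,.03,.005):
    r=g[abs(g[:,2]-z)<.0025]
    if len(r): print(z.round(3),len(r),r[:,0].min().round(4),r[:,0].max().round(4))
to(.5248,.183,.137,-2.75)
```

```text
0.45821168096929155 60.90855360031128 [ 0.50861421  0.02024968 -0.10388588]
-0.06 524 0.0 0.0189
-0.055 4075 0.0 0.0206
-0.05 916 0.0001 0.0214
-0.045 823 0.0007 0.0222
-0.04 821 0.0001 0.023
-0.035 743 0.0004 0.024
-0.03 686 0.0003 0.0247
-0.025 573 0.0231 0.026
-0.02 1231 0.0244 0.0303
-0.015 297 0.0292 0.0303
-0.01 89 0.0292 0.03
shift [33.92  7.83  0.59] twist 19.2 rows 7.0 psi 16.5
```

View pics/w7.png

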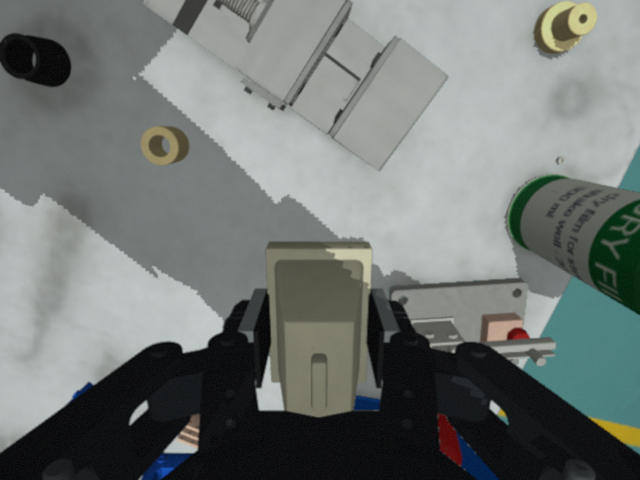

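The core is held level by its flange (columns 268–372). Carrying it to pad_3.

servo_tool(motion=[[[17,3.9,0,9.6,1],[17,3.9,0,9.6,1],[17,3.9,0,9.6,1],[17,3.9,0,9.6,1],[17,3.9,0,9.6,1]]])

```text
time_s: 13.55
eef_pos: [0.5299, 0.0149, 0.1367]
eef_rot: [-0.002, 0.662, 0.75, -0.001]
wrist_force: [-0.7, -0.5, -0.7]
opening: 0.457
grasp_force: 60.9
```

Run:
```python
from h import *
c=grab("wrist");to(.5248,.1834,.137,-2.75)
```

```text
shift [16.98  1.52  0.  ] twist 9.8 rows 3.4 psi 7.0
```

servo_tool(motion=[[[17,1.5,0,9.8,1],[17,1.5,0,9.8,1],[17,1.5,0,9.8,1],[17,1.5,0,9.8,1],[17,1.5,0,9.8,1]]])

```text
time_s: 14.1
eef_pos: [0.5258, 0.1837, 0.1374]
eef_rot: [-0.001, 0.724, 0.69, -0.0]
wrist_force: [0.3, -0.5, -1.0]
opening: 0.461
grasp_force: 60.9
```

Run:
```python
from h import *
for i in range(3):c=grab("wrist")
print(ctrl.get_obs()["eef_pos"]);to(.5248,.1834,.0035,-2.75)
```

```text
[0.52641028 0.1804036  0.13753659]
shift [ 0.3  -0.16 13.4 ] twist -0.2 rows 2.7 psi -3.0
```

servo_tool(motion=[[[0.3,-0.15,4,-0.2,1],[0.3,-0.15,8,-0.2,1],[0.3,-0.15,11,-0.2,1],[0.3,-0.15,12.2,-0.2,1],[0.3,-0.15,12.2,-0.2,1]]])

```text
time_s: 14.75
eef_pos: [0.5239, 0.1833, 0.0145]
eef_rot: [-0.001, 0.725, 0.689, -0.002]
wrist_force: [-0.1, -0.4, -1.0]
opening: 0.462
grasp_force: 60.8
```

Run:
```python
from h import *
for i in range(3):c=grab("wrist")
print(ctrl.get_obs()["eef_pos"],ctrl.get_obs()["wrist_force"]);to(.5248,.1834,.0028,-2.75)
```

```text
[0.52683614 0.18453166 0.01806993] [ 0.83086953 -0.57043126 -0.54513447]
shift [-0.12 -0.2   1.53] twist -0.0 rows 0.3 psi -2.8
```

servo_tool(motion=[[[-0.1,-0.2,0.5,0,1],[-0.1,-0.2,1,0,1],[-0.1,-0.2,1.3,0,1],[-0.1,-0.2,1.4,0,1],[-0.1,-0.2,1.4,0,1]]])

```text
time_s: 15.4
eef_pos: [0.523, 0.184, 0.0028]
eef_rot: [-0.0, 0.724, 0.69, -0.0]
wrist_force: [-2.1, -1.5, 4.9]
opening: 0.455
grasp_force: 61.5
```

Run:
```python
from h import *
for i in range(3):c=grab("wrist")
print(ctrl.get_obs()["eef_pos"],ctrl.get_obs()["wrist_force"]);to(.5248,.1834,.0028,-2.75)
```

```text
[0.5229654  0.1840447  0.00274375] [-2.62468449 -1.63069966  5.41251086]
shift [-0.06  0.19 -0.01] twist 0.0 rows 0.0 psi -2.7
```

servo_tool(motion=[[[-0.05,0,-0.2,0,1],[-0.05,0.2,-0.2,0,1],[-0.05,0.2,-0.2,0,1],[-0.05,0.2,-0.1,0,1],[-0.05,0.2,0,0,1]]])

```text
time_s: 16.05
eef_pos: [0.5251, 0.1834, 0.0027]
eef_rot: [-0.0, 0.724, 0.69, -0.0]
wrist_force: [-4.4, -1.0, 14.3]
opening: 0.462
grasp_force: 62.5
```

servo_tool(motion=[[[0,0,0,0,1],[0,0,0,0,1]]])

```text
time_s: 16.25
eef_pos: [0.5251, 0.1834, 0.0027]
eef_rot: [0.0, 0.724, 0.69, -0.0]
wrist_force: [-2.0, -0.5, 5.4]
opening: 0.46
grasp_force: 61.5
```

servo_tool(motion=[[[0,0,0,0,0],[0,0,0,0,-0.3],[0,0,0,0,-0.3],[0,0,0,0,-0.3],[0,0,0,0,-0.3]]])

```text
time_s: 16.75
eef_pos: [0.525, 0.1834, 0.0022]
eef_rot: [-0.0, 0.724, 0.69, -0.0]
wrist_force: [0.9, -0.5, 0.2]
opening: 0.652
grasp_force: 0.0
```

servo_tool(motion=[[[0,0,-3,0,-0.3],[0,0,-8,0,-0.3],[0,0,-13,0,-0.3],[0,0,-18,0,-0.3],[0,0,-18,0,-0.3]]])

```text
time_s: 17.25
eef_pos: [0.53, 0.1842, 0.1908]
eef_rot: [0.004, 0.724, 0.69, 0.006]
wrist_force: [0.9, 0.2, 0.6]
opening: 0.65
grasp_force: 0.0
```

Run:
```python
from h import *
for i in range(2):c=grab("wrist")
for zl,zh in ((.018,.08),(.045,.08)): print(rect(hseg(c,(.525,.183),.04,zl,zh)))
to(.493,-.36,.19,-12.5)
```

```text
[525.9 182.8  41.1  60.3  87.1]
[525.8 183.6  26.2  42.6  87.3]
shift [-54.45  -0.7   -0.64] twist 9.8 rows 10.9 psi -2.7
```

Core at (525.9, 182.8) against the pad at (524.8, 183.0), which is good. Electrode next.

servo_tool(motion=[[[-25,-0.3,0,0,-0.2],[-25,-0.3,0,0,-0.2],[-25,-0.3,0,0,-0.2],[-25,-0.3,0,0,-0.2],[-25,-0.3,0,0,-0.2]]])

```text
time_s: 17.85
eef_pos: [0.5082, -0.0674, 0.18]
eef_rot: [-0.002, 0.724, 0.69, -0.001]
wrist_force: [-0.1, 0.2, 0.1]
opening: 0.603
grasp_force: 0.0
```

servo_tool(motion=[[[-24,-0.3,0,0,-0.2],[-24,-0.3,0,0,-0.2],[-24,-0.3,0,0,-0.2],[-24,-0.3,0,0,-0.2],[-24,-0.3,0,0,-0.2]]])

```text
time_s: 18.35
eef_pos: [0.4938, -0.3076, 0.1797]
eef_rot: [-0.002, 0.724, 0.689, -0.0]
wrist_force: [0.1, 1.2, 0.2]
opening: 0.6
grasp_force: 0.0
```

servo_tool(motion=[[[-4,0,0,9.8,-0.2],[-4,0,0,9.8,-0.2],[-4,0,0,9.8,-0.2],[-4,0,0,9.8,-0.2]]])

```text
time_s: 18.75
eef_pos: [0.4931, -0.3441, 0.1806]
eef_rot: [-0.002, 0.78, 0.626, 0.0]
wrist_force: [0.1, 0.1, 0.1]
opening: 0.6
grasp_force: 0.0
```

Run:
```python
from h import *
for i in range(3):c=grab("wrist")
print(ctrl.get_obs()["eef_pos"])
for zl,zh in ((.006,.08),(.025,.08)):
    p=hseg(c,(.493,-.379),.028,zl,zh);print(rect(p),p[:,2].max())
to(.493,-.379,.06,-12.5)
```

```text
[ 0.49382354 -0.34420106  0.18189499]
[ 493.4 -378.9   30.3   30.6  -11.7] 0.041826845524289336
[ 493.9 -379.    21.5   23.9  -11.8] 0.041826845524289336
shift [-3.42  0.68 12.19] twist 0.1 rows 2.5 psi -12.4
```

servo_tool(motion=[[[-3.4,0.7,4,-0.6,-0.2],[-3.4,0.7,8,-0.6,-0.2],[-3.4,0.7,12,-0.6,-0.2],[-3.4,0.7,12,-0.6,-0.2],[-3.4,0.7,12,-0.6,-0.2]]])

```text
time_s: 19.4
eef_pos: [0.4932, -0.3795, 0.0625]
eef_rot: [-0.001, 0.776, 0.63, -0.0]
wrist_force: [0.3, -0.5, 2.0]
opening: 0.6
grasp_force: 0.0
```

Run:
```python
from h import *
for i in range(3):c=grab("wrist")
print(ctrl.get_obs()["eef_pos"])
p=hseg(c,(.493,-.379),.028,.006,.05);print(rect(p))
to(.4934,-.379,-.007,-11.8)
```

```text
[ 0.49487207 -0.38167541  0.06557452]
[ 493.4 -379.2   30.4   30.7  -11.6]
shift [ 0.25 -0.23  7.26] twist -0.1 rows 1.5 psi -11.9
```

servo_tool(motion=[[[0.15,-0.15,3,0,-0.2],[0.15,-0.15,5.5,0,-0.2],[0.15,-0.15,7,0,-0.2],[0.15,-0.15,7.2,0,-0.2],[0.15,-0.15,7.2,0,-0.2]]])

```text
time_s: 20.05
eef_pos: [0.4925, -0.3792, -0.0087]
eef_rot: [0.001, 0.777, 0.63, 0.0]
wrist_force: [-0.0, -0.1, 0.5]
opening: 0.597
grasp_force: 0.0
```

Run:
```python
from h import *
for i in range(2):c=grab("wrist")
print(ctrl.get_obs()["eef_pos"],ctrl.get_obs()["wrist_force"]);to(.4934,-.379,-.007,-11.8)
```

```text
[ 0.49295908 -0.37972301 -0.00792814] [-0.17014903 -0.49338392  0.88878727]
shift [ 0.08  0.03 -0.09] twist -0.1 rows 0.0 psi -11.9
```

servo_tool(motion=[[[0.05,0,-0.2,0,0],[0.05,0,-0.2,0,0.2],[0.05,0,-0.2,0,1],[0.05,0,-0.2,0,1],[0.05,0,-0.2,0,1]]])

```text
time_s: 20.65
eef_pos: [0.4928, -0.3789, -0.0063]
eef_rot: [0.001, 0.777, 0.63, 0.0]
wrist_force: [-0.5, 1.2, 6.6]
opening: 0.329
grasp_force: 60.1
```

servo_tool(motion=[[[0,0,0,0,1],[0,0,0,0,1]]])

```text
time_s: 20.85
eef_pos: [0.4928, -0.3789, -0.0063]
eef_rot: [0.001, 0.777, 0.63, 0.0]
wrist_force: [-0.8, 1.2, 6.9]
opening: 0.335
grasp_force: 60.1
```

servo_tool(motion=[[[0,0,-1,0,1],[0,0,-4,0,1],[0,0,-9,0,1],[0,0,-14,0,1],[0,0,-15,0,1]]])

```text
time_s: 21.35
eef_pos: [0.4948, -0.3811, 0.1501]
eef_rot: [0.006, 0.777, 0.63, 0.0]
wrist_force: [0.0, -0.5, -0.2]
opening: 0.327
grasp_force: 59.7
```

Run:
```python
from h import *
for i in range(2):c=grab("wrist")
save(c,"w8.png");o=ctrl.get_obs();print(o["eef_pos"],o["opening"],o["grasp_force"])
T=tool(c);g=T[(abs(T[:,1])<.012)&(abs(T[:,0])<.025)&(T[:,2]<.03)&(T[:,2]>-.065)]
for z in np.arange(-.06,.03,.005):
    r=g[abs(g[:,2]-z)<.0025]
    if len(r)>20: print(z.round(3),len(r),r[:,0].min().round(4),r[:,0].max().round(4))
to(.5286,.261,.15,-2.75)
```

```text
[ 0.4932271  -0.37940103  0.14552669] 0.3320496630656341 59.64695155620575
-0.045 2776 -0.0119 0.0108
-0.04 1562 -0.0098 0.0106
-0.035 569 -0.0093 0.0108
-0.03 398 0.0086 0.0107
-0.025 366 0.009 0.0105
-0.02 963 0.0074 0.015
-0.015 273 0.0137 0.0151
-0.01 254 0.0138 0.015
shift [63.38 -9.79 -0.71] twist -9.2 rows 12.8 psi -11.9
```

View pics/w8.png

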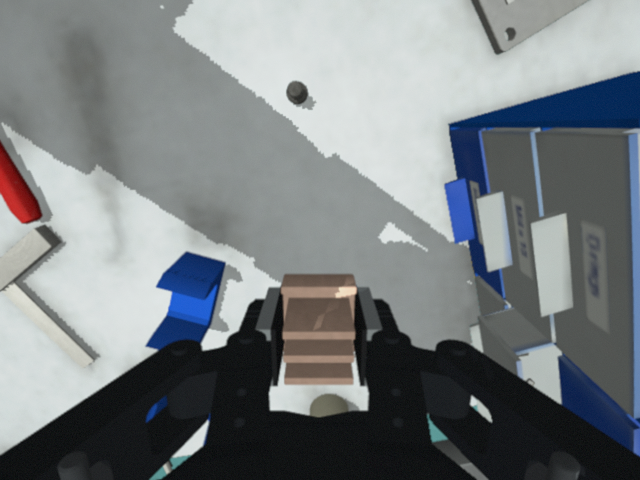

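The electrode is held square (base at columns 282–357). Carrying it to pad_2.

servo_tool(motion=[[[24,-3.6,0,0,1],[24,-3.6,0,0,1],[24,-3.6,0,0,1],[24,-3.6,0,0,1],[24,-3.6,0,0,1]]])

```text
time_s: 21.95
eef_pos: [0.5043, -0.1325, 0.1395]
eef_rot: [-0.003, 0.777, 0.63, -0.001]
wrist_force: [1.0, 0.4, -1.6]
opening: 0.33
grasp_force: 59.7
```

servo_tool(motion=[[[24,-3.6,0,0,1],[24,-3.6,0,0,1],[24,-3.6,0,0,1],[24,-3.6,0,0,1],[24,-3.6,0,0,1]]])

```text
time_s: 22.45
eef_pos: [0.5186, 0.1089, 0.1396]
eef_rot: [-0.002, 0.777, 0.63, -0.002]
wrist_force: [0.2, 0.8, -1.4]
opening: 0.331
grasp_force: 59.7
```

Run:
```python
from h import *
for i in range(2):c=grab("wrist")
to(.5286,.261,.14,-2.75)
```

```text
shift [14.86 -2.02 -0.02] twist -8.9 rows 3.0 psi -11.6
```

servo_tool(motion=[[[14.9,-2,0,-8.9,1],[14.9,-2,0,-8.9,1],[14.9,-2,0,-8.9,1],[14.9,-2,0,-8.9,1],[14.9,-2,0,-8.9,1]]])

```text
time_s: 23.05
eef_pos: [0.5305, 0.2565, 0.1397]
eef_rot: [-0.001, 0.725, 0.689, -0.002]
wrist_force: [0.1, -0.9, -1.5]
opening: 0.332
grasp_force: 59.7
```

Run:
```python
from h import *
for i in range(4):c=grab("wrist")
print(ctrl.get_obs()["eef_pos"]);to(.5286,.261,.0067,-2.75)
```

```text
[0.53189255 0.25461913 0.14135996]
shift [ 0.63 -0.34 13.47] twist -0.4 rows 2.7 psi -3.2
```

servo_tool(motion=[[[0.6,-0.3,4,-0.3,1],[0.6,-0.3,8,-0.3,1],[0.6,-0.3,11,-0.3,1],[0.6,-0.3,12.5,-0.3,1],[0.6,-0.3,12.5,-0.3,1]]])

```text
time_s: 23.75
eef_pos: [0.528, 0.2609, 0.0151]
eef_rot: [-0.001, 0.724, 0.689, -0.002]
wrist_force: [-0.2, -0.9, -1.3]
opening: 0.331
grasp_force: 59.7
```

Run:
```python
from h import *
for i in range(6):c=grab("wrist")
print(ctrl.get_obs()["eef_pos"]);to(.5286,.261,.0067,-2.75)
```

```text
[0.53104808 0.26276762 0.01921866]
shift [-0.19 -0.24  1.25] twist -0.0 rows 0.3 psi -2.8
```

servo_tool(motion=[[[-0.15,-0.15,0.5,0,1],[-0.15,-0.15,0.9,0,1],[-0.15,-0.15,0.9,0,1],[-0.15,-0.15,0.9,0,1],[-0.15,-0.15,0.9,0,1]]])

```text
time_s: 24.55
eef_pos: [0.528, 0.2611, 0.0083]
eef_rot: [-0.0, 0.724, 0.69, 0.0]
wrist_force: [0.7, -1.2, -1.5]
opening: 0.332
grasp_force: 59.7
```

Run:
```python
from h import *
for i in range(4):c=grab("wrist")
print(ctrl.get_obs()["eef_pos"],ctrl.get_obs()["wrist_force"]);to(.5286,.261,.0067,-2.75)
```

```text
[0.52807607 0.26106488 0.00838602] [ 0.21216252 -0.37301302 -1.42954151]
shift [-0.    0.05  0.17] twist 0.0 rows 0.0 psi -2.7
```

servo_tool(motion=[[[0,0.05,0.1,0,1],[0,0.05,0.17,0,1],[0,0.05,0.17,0,1],[0,0.05,0.17,0,1],[0,0.05,0.17,0,1]]])

```text
time_s: 25.25
eef_pos: [0.5286, 0.261, 0.0067]
eef_rot: [0.0, 0.724, 0.69, 0.0]
wrist_force: [-0.4, 0.4, 0.7]
opening: 0.33
grasp_force: 59.9
```

servo_tool(motion=[[[0,0,0.03,0,1],[0,0,0.03,0,1]]])

```text
time_s: 25.45
eef_pos: [0.5286, 0.261, 0.0067]
eef_rot: [0.0, 0.724, 0.69, 0.0]
wrist_force: [-1.0, -0.5, 4.9]
opening: 0.329
grasp_force: 60.4
```

Contact at the expected height. Releasing, lifting and heading for the bush.

servo_tool(motion=[[[0,0,0,0,0],[0,0,0,0,-0.3],[0,0,0,0,-0.3],[0,0,0,0,-0.3],[0,0,0,0,-0.3]]])

```text
time_s: 25.95
eef_pos: [0.5284, 0.261, 0.0062]
eef_rot: [-0.0, 0.724, 0.69, -0.0]
wrist_force: [-0.2, 0.1, 0.3]
opening: 0.652
grasp_force: 0.0
```

servo_tool(motion=[[[0,0,-3,0,-0.3],[0,0,-8,0,-0.3],[0,0,-13,0,-0.3],[0,0,-17,0,-0.3],[0,0,-17,0,-0.3]]])

```text
time_s: 26.45
eef_pos: [0.5327, 0.2622, 0.1839]
eef_rot: [0.003, 0.724, 0.69, 0.006]
wrist_force: [1.4, 0.8, 0.4]
opening: 0.645
grasp_force: 0.0
```

Run:
```python
from h import *
for i in range(2):c=grab("wrist")
for zl,zh in ((.018,.08),(.04,.08)): print(rect(hseg(c,(.5286,.261),.03,zl,zh)))
to(.4196,-.118,.17,-2.75)
```

```text
[529.2 260.7  28.9  30.6  -3.6]
[529.4 260.9  21.   23.8  -3.1]
shift [-38.4   -9.13   0.7 ] twist 0.0 rows 7.9 psi -2.7
```

servo_tool(motion=[[[-22,-5.2,0,0,-0.2],[-22,-5.2,0,0,-0.2],[-22,-5.2,0,0,-0.2],[-22,-5.2,0,0,-0.2],[-22,-5.2,0,0,-0.2]]])

```text
time_s: 27.05
eef_pos: [0.4633, 0.0413, 0.174]
eef_rot: [-0.002, 0.724, 0.689, -0.002]
wrist_force: [0.4, -0.1, 0.1]
opening: 0.6
grasp_force: 0.0
```

servo_tool(motion=[[[-16.4,-3.9,1,0,-0.2],[-16.4,-3.9,1,0,-0.2],[-16.4,-3.9,1,0,-0.2],[-16.4,-3.9,1,0,-0.2],[-16.4,-3.9,1,0,-0.2]]])

```text
time_s: 27.55
eef_pos: [0.4173, -0.1199, 0.1643]
eef_rot: [-0.002, 0.725, 0.688, -0.001]
wrist_force: [0.0, -0.2, 0.4]
opening: 0.6
grasp_force: 0.0
```

Run:
```python
from h import *
for i in range(4):c=grab("wrist")
print(ctrl.get_obs()["eef_pos"])
p=hseg(c,(.4196,-.138),.026,.010,.05);print(rect(p),p[:,2].max())
p=p[p[:,2]>.018];print(rect(p),cv2.minEnclosingCircle((p[:,:2]*1000).astype(np.float32)))
W=cloud(c).reshape(-1,3);q=W-[.42,-.138,0];i=(abs(q[:,0])<.065)&(abs(q[:,1])<.05)&(c["depth"].ravel()>.25);print(W[i,2].max())
to(.4196,-.138,.06,-2.75)
```

```text
[ 0.41892132 -0.11695004  0.16545664]
[ 419.4 -137.6   27.1   27.8   88.1] 0.026487534714452143
[ 419.4 -137.6   27.1   27.8   88.1] ((419.2548522949219, -137.77088928222656), 14.101460456848145)
0.026487534714452143
shift [-2.11  0.18 10.54] twist 0.1 rows 2.2 psi -2.7
```

servo_tool(motion=[[[-2.0,0.1,4,0,-0.2],[-2.0,0.1,8,0,-0.2],[-2.0,0.1,12,0,-0.2],[-2.0,0.1,12,0,-0.2],[-2.0,0.1,12,0,-0.2]]])

```text
time_s: 28.25
eef_pos: [0.4191, -0.137, 0.0463]
eef_rot: [-0.001, 0.723, 0.691, -0.0]
wrist_force: [-0.3, 0.4, 0.8]
opening: 0.602
grasp_force: 0.0
```

Run:
```python
from h import *
for i in range(4):c=grab("wrist")
print(ctrl.get_obs()["eef_pos"])
p=hseg(c,(.4193,-.1377),.026,.010,.05);print(rect(p),p[:,2].max())
to(.4193,-.1377,-.004,-2.75)
```

```text
[ 0.42103465 -0.13896842  0.04853844]
[ 419.3 -138.    27.4   28.6   87.1] 0.026191660972339603
shift [ 0.13 -0.2   5.25] twist 0.1 rows 1.1 psi -2.7
```

servo_tool(motion=[[[0.1,-0.1,2,0,-0.2],[0.1,-0.1,4,0,-0.2],[0.1,-0.1,5,0,-0.2],[0.1,-0.1,5,0,-0.2],[0.1,-0.1,5,0,-0.2]]])

```text
time_s: 28.95
eef_pos: [0.4189, -0.1376, -0.0028]
eef_rot: [0.001, 0.724, 0.69, 0.0]
wrist_force: [-0.8, -0.0, -0.2]
opening: 0.6
grasp_force: 0.0
```

servo_tool(motion=[[[0,0,0,0,0],[0,0,0,0,0.2],[0,0,0,0,1],[0,0,0,0,1],[0,0,0,0,1]]])

```text
time_s: 29.45
eef_pos: [0.4189, -0.1376, -0.0027]
eef_rot: [0.001, 0.724, 0.69, 0.0]
wrist_force: [-2.9, 0.7, 7.7]
opening: 0.304
grasp_force: 58.8
```

servo_tool(motion=[[[0,0,0,0,1],[0,0,0,0,1]]])

```text
time_s: 29.65
eef_pos: [0.4189, -0.1376, -0.0027]
eef_rot: [0.001, 0.724, 0.69, 0.0]
wrist_force: [-1.5, 1.4, 8.7]
opening: 0.302
grasp_force: 58.8
```

servo_tool(motion=[[[0,0,-1,0,1],[0,0,-4,0,1],[0,0,-9,0,1],[0,0,-14,0,1],[0,0,-15,0,1]]])

```text
time_s: 30.15
eef_pos: [0.4215, -0.1392, 0.1528]
eef_rot: [0.005, 0.724, 0.69, 0.001]
wrist_force: [0.8, -0.9, -0.5]
opening: 0.301
grasp_force: 59.4
```

Run:
```python
from h import *
for i in range(3):c=grab("wrist")
save(c,"w9.png");o=ctrl.get_obs();print(o["eef_pos"],o["opening"],o["grasp_force"])
T=tool(c);g=T[(abs(T[:,1])<.012)&(abs(T[:,0])<.025)&(T[:,2]<.03)&(T[:,2]>-.065)]
for z in np.arange(-.06,.03,.005):
    r=g[abs(g[:,2]-z)<.0025]
    if len(r)>20: print(z.round(3),len(r),r[:,0].min().round(4),r[:,0].max().round(4))
to(.5323,.3389,.14,-2.75)
```

```text
[ 0.41844999 -0.13730653  0.14681254] 0.297364082767557 59.34235488730067
-0.03 667 -0.0139 0.0136
-0.025 2103 -0.0152 0.0139
-0.02 586 -0.0093 0.0139
-0.015 509 -0.0095 0.0136
-0.01 439 -0.0095 0.0138
-0.005 328 -0.0092 0.0136
shift [48.11  9.09  0.65] twist 0.0 rows 9.8 psi -2.7
```

The bush is held upright and centred. Carrying it to pad_1.

servo_tool(motion=[[[24,4.5,0,0,1],[24,4.5,0,0,1],[24,4.5,0,0,1],[24,4.5,0,0,1],[24,4.5,0,0,1]]])

```text
time_s: 30.8
eef_pos: [0.4729, 0.1027, 0.1436]
eef_rot: [-0.002, 0.724, 0.69, -0.002]
wrist_force: [0.2, -0.7, 0.1]
opening: 0.301
grasp_force: 59.3
```

servo_tool(motion=[[[22,4.5,0,0,1],[22,4.5,0,0,1],[22,4.5,0,0,1],[22,4.5,0,0,1],[22,4.5,0,0,1]]])

```text
time_s: 31.3
eef_pos: [0.5286, 0.3211, 0.1428]
eef_rot: [-0.001, 0.723, 0.691, -0.002]
wrist_force: [-1.1, -0.4, -1.1]
opening: 0.297
grasp_force: 59.3
```

Run:
```python
from h import *
for i in range(4):c=grab("wrist")
print(ctrl.get_obs()["eef_pos"]);to(.5323,.3389,.0103,-2.75)
```

```text
[0.5283521  0.31745879 0.14318871]
shift [ 2.19  0.36 13.28] twist 0.1 rows 2.7 psi -2.7
```

servo_tool(motion=[[[2.1,0.3,4,0,1],[2.1,0.3,8,0,1],[2.1,0.3,11,0,1],[2.1,0.3,12.3,0,1],[2.1,0.3,12.3,0,1]]])

```text
time_s: 32.0
eef_pos: [0.5321, 0.3367, 0.0205]
eef_rot: [-0.001, 0.724, 0.689, -0.003]
wrist_force: [-0.2, 0.1, 0.2]
opening: 0.302
grasp_force: 59.3
```

servo_tool(motion=[[[0,0,0.4,0,1],[0,0,0.4,0,1],[0,0,0.4,0,1],[0,0,0.4,0,1]]])

```text
time_s: 32.4
eef_pos: [0.5351, 0.3391, 0.0207]
eef_rot: [0.0, 0.724, 0.69, 0.001]
wrist_force: [-0.4, -0.3, -0.9]
opening: 0.3
grasp_force: 59.3
```

Run:
```python
from h import *
for i in range(6):c=grab("wrist")
print(ctrl.get_obs()["eef_pos"],ctrl.get_obs()["wrist_force"]);to(.5323,.3389,.0103,-2.75)
```

```text
[0.53422815 0.33889833 0.01943253] [ 0.47282365  0.07911145 -1.32888175]
shift [-0.01 -0.19  0.91] twist 0.0 rows 0.2 psi -2.7
```

servo_tool(motion=[[[0,-0.2,0.5,0,1],[0,-0.2,0.85,0,1],[0,-0.2,0.85,0,1],[0,-0.2,0.85,0,1],[0,-0.2,0.85,0,1]]])

```text
time_s: 33.2
eef_pos: [0.532, 0.3388, 0.0104]
eef_rot: [-0.0, 0.724, 0.69, -0.0]
wrist_force: [-0.5, 0.5, 0.0]
opening: 0.298
grasp_force: 59.4
```

servo_tool(motion=[[[0,0,0,0,1],[0,0,0.05,0,1],[0,0,0.05,0,1]]])

```text
time_s: 33.5
eef_pos: [0.5322, 0.3389, 0.0104]
eef_rot: [0.0, 0.724, 0.69, -0.0]
wrist_force: [-0.4, -0.1, 0.9]
opening: 0.296
grasp_force: 59.5
```

servo_tool(motion=[[[0,0,0.02,0,0.2],[0,0,0.02,0,-0.2],[0,0,0.02,0,-0.3],[0,0,0.02,0,-0.3],[0,0,0.02,0,-0.3]]])

```text
time_s: 34.0
eef_pos: [0.5322, 0.3389, 0.0101]
eef_rot: [-0.0, 0.724, 0.69, 0.0]
wrist_force: [0.4, 0.5, 0.1]
opening: 0.652
grasp_force: 0.0
```

servo_tool(motion=[[[0,0,-3,0,-0.3],[0,0,-8,0,-0.3],[0,0,-13,0,-0.3],[0,0,-18,0,-0.3],[0,0,-18,0,-0.3]]])

```text
time_s: 34.5
eef_pos: [0.5368, 0.3409, 0.1997]
eef_rot: [0.003, 0.724, 0.69, 0.007]
wrist_force: [1.4, 0.4, 0.3]
opening: 0.647
grasp_force: 0.0
```

servo_tool(motion=[[[0,-14,-5,0,-1],[0,-14,-5,0,-1],[0,-14,-5,0,-1],[0,-14,-5,0,-1],[0,-14,-5,0,-1]]])

```text
time_s: 35.0
eef_pos: [0.392, 0.346, 0.2407]
eef_rot: [0.0, 0.723, 0.69, 0.001]
wrist_force: [0.7, 0.7, -0.7]
opening: 0.999
grasp_force: 0.0
```

Run:
```python
from h import *
for i in range(4):c=grab("wrist")
save(c,"end.png");print(ctrl.get_obs()["eef_pos"],ctrl.get_obs()["time_s"])
for n,x,y,r in(("bush",532.3,338.9,.026),("el",528.6,261,.03),("core",524.8,183,.04),("fork",521.1,105.1,.042)):
    p=hseg(c,(x/1e3,y/1e3),r,.018,.09)
    print(n,(x,y),rect(p) if len(p) else None, p[:,2].max().round(3) if len(p) else 0)
```

```text
[0.39311036 0.34522759 0.23923068] 35.2
bush (532.3, 338.9) [532.2 338.   27.8  28.3  -1.8] 0.039
el (528.6, 261) [528.5 261.1  30.2  31.4  -2.7] 0.055
core (524.8, 183) [524.6 182.9  41.1  62.2  86. ] 0.043
fork (521.1, 105.1) [511.2 106.3  20.1  66.7  84.9] 0.073
```

View pics/end.png

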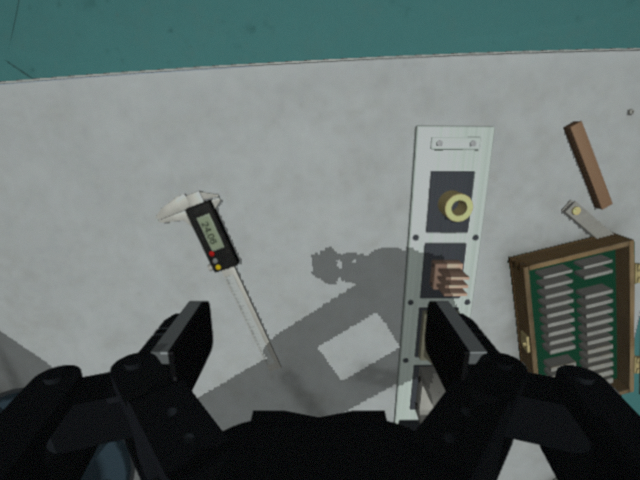

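The final view shows the bush (456,207) and electrode (450,278) centred on their pads. The finger hides parts of the core and fork, so I'll check those from the fixed cameras before handing in.

Run:
```python
from h import *
for n in("top","side"):
    c=grab(n)
    for k,x,y,r in(("core",.525,.183,.038),("fork",.521,.105,.042)):
        p=hseg(c,(x,y),r,.02,.085); print(n,k,rect(p) if len(p)>5 else len(p))
    P=cloud(c)
im=cv2.resize(c["pixels"][150:260,290:400],None,fx=5,fy=5);cv2.imwrite("pics/endside.png",im[:,:,::-1])
```

```text
top core [524.  182.9  41.7  61.7  87.4]
top fork [519.8 104.4  38.7  64.4  87.3]
side core [524.7 181.3  38.9  59.7  80.9]
side fork [521.1 103.1  37.2  68.7  86.2]
```

View pics/endside.png

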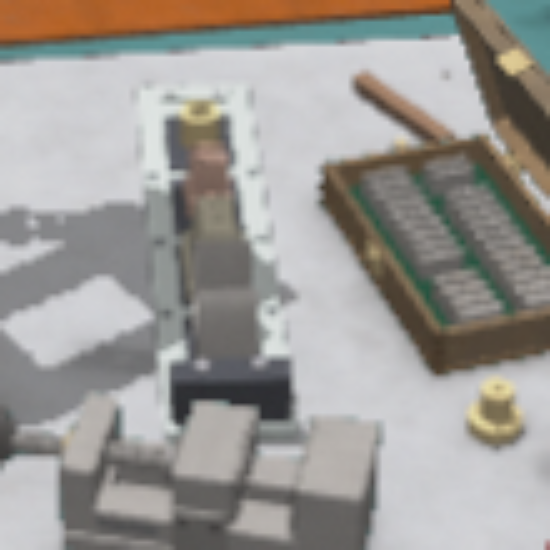

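The side crop shows the fork (225,300) next to the end stop (230,390), then the core, electrode and bush (200,115) stepping down. All are upright and centred.

```bash
python3 -c "
from bench import ctrl
print(ctrl.hand_in())"
```

```text
the job is handed in; nothing more can be done
None
```

The job is handed in: fork, core, electrode and bush stand upright on pads 4 to 1, stepping down from the end stop, each measured within about 2 mm of its pad centre, after roughly 35 s of robot time.

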